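# Press the label holder home behind the rack lip

## Task

Take the pink label holder out of its blue stand and slide it, tab up, down behind the grey lip at the front of the rack bay that carries the pink tip box; the two other bays already have theirs. Push it down by feel against the sprung seat hidden behind the lip until it is fully home, and keep it pressed there: the program finishes while the robot is still holding it down, because the holder springs up again if it is let go. Do not disturb the bottle, the beaker or the tube rack.

Things in the scene. Friction and masses are not known exactly. Their poses are not given: they have to be found in the camera images.
- holder_tab (a point): Loose pink label holder, upright in the stand's slot: plate 72 wide (its y) x 6 thick (x) x 44 high (z), white card on both alike faces; centred on top of it a grip tab 36 wide (y) x 14 thick (x) x 46 high. This point: centre of the tab, 65 mm above the plate's lower edge, 23 mm below the tab's top. Pinch the tab across its width or its thickness. About 60 g.
- stand: Blue plastic stand fixed to the bench, 50 (x) x 100 (y) x 28 high, with a slot along its y axis 8 mm wide x 80 mm long and 20 mm deep, in which the holder stands. Origin: centre of its underside, on the bench. The holder lifts straight up out of it.
- bay_pink: Fixed white rack bay with the pink tip box on it, 116 wide (its y) x 140 deep (its x, away from the robot). Origin: centre of its underside, 12 mm above the bench. Deck 86 mm above the origin; tip box begins 60 mm behind the channel, its top 132 mm above the origin. The channel between the grey front lip and the bay's panel is 9 mm wide (x), 80 mm long (y), open at the top.
- rack_base: Steel base plate fixed to the bench, 165 x 360 x 12; on it stand three like bays (pink, green, yellow, in any order) side by side along its y, 118 mm apart. Green and yellow already have fixed holders of the same shape in their channels, at the home height. Origin: centre of its underside.
- slot_pink (a point): Centre of the mouth of the pink bay's empty channel, level with the lip's top. y runs along the channel, x away from the robot, z up. The top 9 mm are flared to about 18 mm. The holder goes straight down: its lower edge meets the sprung seat 24 mm below this point and is fully home (seat on its stop) 32 mm below it, the tab's centre then 33 mm above this point.
- seat_pink (a joint): Travel of the sprung seat (a steel bar) at the bottom of the pink bay's channel: 0 at rest (up), 0.008 m on its stop, pressed fully down. The spring needs about 3.5 N to start moving and about 9 N at the stop, and pushes the holder up again when it is not held down.
- bottle: Bystander: clear bottle with a blue cap, 60 diameter x 130 high, loose on the bench. Origin: centre of its underside.
- beaker: Bystander: glass beaker, 70 diameter x 90 high, loose on the bench. Origin: centre of its underside.
- tube_rack: Bystander: orange tube rack with blue-capped tubes, 70 x 120 x 70 high, loose on the bench. Origin: centre of its underside.
Not all that is in view belongs to the job. What is shaped like the part that bears holder_tab but purple or turquoise is not meant.

How it is judged:
By the outcome, as a careful person would: the job done as asked, in the order asked, and still so for the second after the job is handed in, while the arm keeps its last pose, push and grip.
It also fails if it takes over 42 s, if anything falls off the work surface, if the arm or the gripper's body presses on something with over 40 N, if the wrist force passes 120 N, or if a joint passes its speed limit or range.

## Robot

A 6-joint arm with a two-finger parallel gripper is mounted at the origin on the work surface. World frame = base frame: x ahead of the robot, y to its left, z up, the work surface at z = 0. Lengths are in m, angles in rad, forces in N, time in s.
With the tool pointing down it reaches from about 0.325 to 0.925 m from the base axis. Payload 3.1 kg.
Tool frame: the origin (TCP) lies at the very end of the fingers, on their centre line; the grasp point (between the pads) lies 19 mm behind it; z points along the fingers, y is the direction in which the jaws open and shut (so a half turn about z gives the same grasp; the last joint's range is limited). The gripper opens to 85 mm and grips with 20 to 120 N. Pads are 22 mm wide; open, the fingers measure 114 mm over their backs; the gripper's body (76 mm by 85 mm) begins 54 mm behind the grasp point. The pads swing forward as they close: fully open they stand 13 mm farther back than shut.
Start: joints at [-1.392, 0.217, 1.613, -0, 1.311, -0.112], TCP at [0.179, -0.599, 0.231] pointing down, gripper open.
Joint ranges: [-2.75, 2.75], [-0.78, 2.1], [0.31, 2.55], [-1.13, 4.27], [0.13, 2.63], [-2.58, 2.58]. Speed limits (rad/s): [2.79, 2.79, 3.14, 3.14, 3.14, 3.14].

## Interface

Orientations are given as a rotation vector (axis times angle).
In Python, from bench import bot gives the robot as it stands.
- The arm moves only by the tool servo_tool, never from a script. Its argument "moves" is a list of rows, each an object with "offset": the shift along the tool's x, y, z in mm, a list of three; "yaw": the turn about the tool's z in rad. In form: [{"offset": [dx, dy, dz], "yaw": yaw}, ...]. A call has 1 to 5 rows; each row is the pose to reach, as a shift and turn from the pose commanded when the call began, along the tool's axes at that moment; what a row does not reach only later rows make up. A row lasts 1/8 s, in which the tool goes at most 62.5 mm and 10.7 degrees, less where a joint would pass 70% of its speed; a pose out of reach is approached as far as the arm can. A call with a gripper value outside its range is refused whole. "claw" is the opening in per cent of the stroke, from 0 (shut) to 100 (fully open), set as the call begins (left out, the last holds). The fingers move at their own pace and stop on an object; "newtons" is the grip in N (left out, the last holds). Time passes only in rows, so rows that repeat a pose let the fingers close. It gives the time, the measured TCP pose, the force and the opening at its end, in the units of the state.
- bot.get_obs(): the state, without advancing time (a new reading comes with each control period).
- bot.read_camera(name): name is "scene" or "top" or "wrist"; returns a dict with "img" (420x560x3 uint8, red, green, blue), "intrinsics" (3x3 intrinsics, pixels), "world_to_cam" (4x4, takes a point from world to camera coordinates); the wrist camera has in their place "mount" (4x4, takes a point from camera to tool coordinates, whose origin is the TCP and whose axes are the flange's). Camera axes: x right, y down, z forward; pixel columns grow to the right and rows downward; lengths in m; the calibration is good to about 2 mm. The wrist camera is an equidistant fisheye: a pixel r from the principal point sees the ray r / f radians off the axis. A picture is of the moment at which its call begins: read the wrist's pose just before it. There is no depth.
- bot.sign_off(): hands the job in, once; it reports no verdict.
The state is a dict: "time_s": time; "joint_positions": joint angles; "joint_vel": joint speeds; "tau": joint torques, N m; "ee_pos": TCP position; "eef_rot": TCP orientation; "ft_force": force on the tool from outside, world axes, zero at the start; "moment": the same for the moment, N m; "grip_width": opening from 0.0 (shut) to 1.0 (fully open).
Only numpy, scipy, OpenCV 4.12 (cv2) and the standard library are available. Lean on these libraries where they do the work, as an engineer would, in place of code of your own. Each camera call takes 0.05 s, during which the arm holds its last target.

## Working session

There is one attempt and no reset: what is moved stays moved. The work goes in short steps, Python scripts to look and compute and a tool call to move; the robot and the scene stay as the last step left them, time stands still between calls to the robot, and variables do not carry over. Pictures are saved under pics/ and viewed, and the job is handed in when it is done.

Besides the shell and the picture viewer there is one more tool, called as a command line: name --argument value ..., lists and objects as JSON in quotes. servo_tool: Moves the arm, as the interface text tells. Its arguments: {"type":"object","properties":{"moves":{"type":"array","items":{"type":"object","properties":{"offset":{"type":"array","items":{"type":"number"}},"yaw":{"type":"number"}}}},"claw":{"type":"number"},"newtons":{"type":"number"}},"required":["moves"]}

```bash
mkdir -p pics; ls; python3 - <<'E'
from bench import bot
import cv2,numpy as np
print(bot.get_obs())
for n in ["scene","top","wrist"]:
    d=bot.read_camera(n); cv2.imwrite(f"pics/{n}0.png",d["img"][:,:,::-1])
    np.savez(f"pics/{n}0.npz",**d)
    print(n,d["intrinsics"].tolist(),np.round(d.get("world_to_cam",d.get("mount")),4).tolist())
E
```

```text
pics
{'time_s': 0.0, 'joint_positions': array([-1.39221729e+00,  2.17783524e-01,  1.61496012e+00,  3.01549074e-05,
        1.31126978e+00, -1.12189096e-01]), 'joint_vel': array([ 0.00055822, -0.00108121, -0.0008404 ,  0.00065249,  0.00126961,
       -0.00173306]), 'tau': array([-2.85083179e-04, -3.96846557e+01, -3.03851688e+01, -1.13104329e-04,
        9.69533605e-03, -5.69694436e-06]), 'ee_pos': array([ 0.17906964, -0.59794071,  0.22993647]), 'eef_rot': array([-3.10605681e+00, -4.54767510e-01,  8.03989294e-05]), 'ft_force': array([-0.66704866, -0.4567739 ,  0.94993414]), 'moment': array([-0.04771358,  0.03428036, -0.01187955]), 'grip_width': 0.997795222637464}
scene [[416.38063373412757, 0.0, 282.0097131739525], [0.0, 416.38063373412757, 215.31245140951702], [0.0, 0.0, 1.0]] [[0.327, 0.945, -0.0087, -0.1887], [0.7692, -0.2715, -0.5784, -0.3492], [-0.5489, 0.1825, -0.8157, 1.4254], [0.0, 0.0, 0.0, 1.0]]
top [[381.5407802417917, 0.0, 273.84444618609405], [0.0, 381.5407802417917, 204.37844642000283], [0.0, 0.0, 1.0]] [[-0.0183, -0.999, 0.0413, 0.012], [-0.9937, 0.0136, -0.1111, 0.5106], [0.1104, -0.0431, -0.9929, 0.8829], [0.0, 0.0, 0.0, 1.0]]
wrist [[325.19226210127806, 0.0, 282.5697613293598], [0.0, 325.19226210127806, 213.28056896621857], [0.0, 0.0, 1.0]] [[-0.0009, -0.9616, -0.2743, 0.068], [1.0, -0.0004, -0.0018, 0.0001], [0.0016, -0.2743, 0.9616, -0.143], [0.0, 0.0, 0.0, 1.0]]
```

View pics/scene0.png

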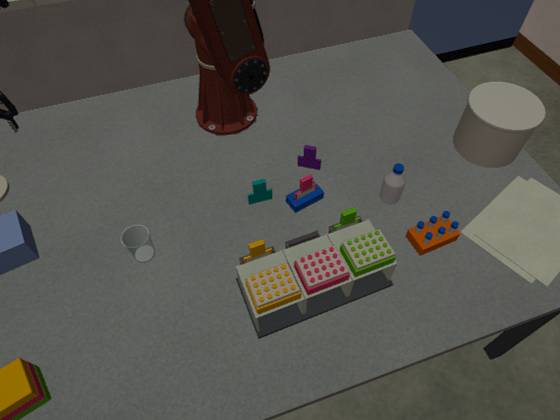

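View pics/top0.png

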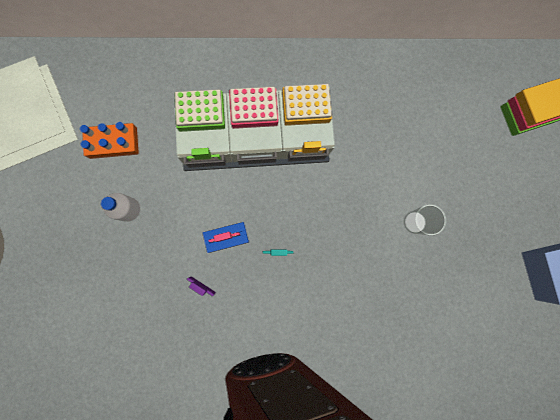

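View pics/wrist0.png

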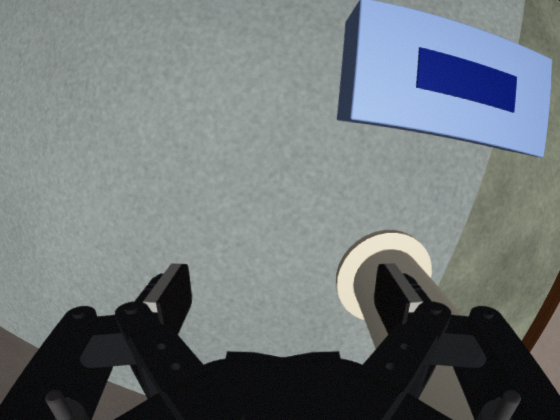

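The scene view shows the pink holder in the blue stand at about (305,190), with the purple and turquoise ones beside it. The pink bay is in the middle of the rack, with its empty lip near (303,240). In the top view the holder is at (225,236) and the pink lip near (257,155).

```bash
cat > h.py <<'E'
import numpy as np,cv2
from scipy.spatial.transform import Rotation as R
def load(n): 
    d=np.load(f"pics/{n}.npz"); return {k:d[k] for k in d}
def ray(d,uv):
    K,T=d["intrinsics"],d["world_to_cam"]; 
    v=np.linalg.inv(K)@[uv[0],uv[1],1]; r=T[:3,:3].T@v; o=-T[:3,:3].T@T[:3,3]; return o,r/np.linalg.norm(r)
def onz(d,uv,z):
    o,r=ray(d,uv); return o+r*(z-o[2])/r[2]
def proj(d,p):
    p=np.atleast_2d(p); c=p@d["world_to_cam"][:3,:3].T+d["world_to_cam"][:3,3]; q=c@d["intrinsics"].T; return q[:,:2]/q[:,2:]
def tri(obs):
    A=np.zeros((3,3));b=np.zeros(3)
    for o,r in obs:
        P=np.eye(3)-np.outer(r,r);A+=P;b+=P@o
    x=np.linalg.solve(A,b); return x,[np.linalg.norm((np.eye(3)-np.outer(r,r))@(x-o)) for o,r in obs]
def mask(img,lo,hi): return cv2.inRange(cv2.cvtColor(img,cv2.COLOR_RGB2HSV),lo,hi)
E
python3 - <<'E'
from h import *
for n,(x0,y0,x1,y1) in {"scene0":(230,130,430,330),"top0":(170,70,345,310)}.items():
    im=load(n)["img"][y0:y1,x0:x1,::-1]; s=min(800/(x1-x0),600/(y1-y0)); cv2.imwrite(f"pics/{n}z.png",cv2.resize(im,None,fx=s,fy=s,interpolation=cv2.INTER_CUBIC)); print(s)
for n in ["scene0","top0"]:
    d=load(n)
    for c,lo,hi in [("pink",(165,120,80),(178,255,255)),("blue",(105,150,60),(120,255,255))]:
        k,l,st,ce=cv2.connectedComponentsWithStats(mask(d["img"],lo,hi))
        for i in range(1,k):
            if st[i,4]>60:
                pts=np.argwhere(l==i)[:,::-1].astype(np.float32)
                print(n,c,st[i],ce[i].round(1),np.round(cv2.boxPoints(cv2.minAreaRect(pts)),1).tolist())
E
```

```text
3.0
2.5
scene0 pink [295 175  21  25 187] [304.9 184.2] [[287.20001220703125, 187.89999389648438], [309.29998779296875, 172.5], [317.0, 183.60000610351562], [295.0, 199.0]]
scene0 pink [294 261  56  34 349] [319.8 281.5] [[288.1000061035156, 289.6000061035156], [294.5, 260.8999938964844], [349.20001220703125, 273.0], [342.79998779296875, 301.70001220703125]]
scene0 blue [393 164  11  10  84] [398.1 168.3] [[393.0, 164.0], [403.0, 164.0], [403.0, 173.0], [393.0, 173.0]]
scene0 blue [286 185  38  27 376] [303.2 198.6] [[283.6000061035156, 196.5], [316.29998779296875, 179.3000030517578], [325.0, 195.89999389648438], [292.3999938964844, 213.10000610351562]]
top0 pink [508  97  52  34 320] [521.2 114.8] [[507.3999938964844, 99.19999694824219], [548.5, 85.5], [559.0999755859375, 117.30000305175781], [518.0, 131.0]]
top0 pink [231 117  47  11 216] [253.9 123.6] [[230.8000030517578, 127.0], [231.0, 117.0], [277.1000061035156, 118.0], [276.8999938964844, 128.0]]
top0 pink [209 232  31  10 142] [223.  236.3] [[207.89999389648438, 236.8000030517578], [238.10000610351562, 229.1999969482422], [239.5, 235.10000610351562], [209.39999389648438, 242.60000610351562]]
top0 blue [101 197  15  13 149] [108.2 203.1] [[101.0, 197.0], [115.0, 197.0], [115.0, 209.0], [101.0, 209.0]]
top0 blue [203 222  46  31 685] [225.7 237.1] [[202.1999969482422, 231.89999389648438], [243.39999389648438, 221.60000610351562], [248.5, 241.89999389648438], [207.3000030517578, 252.1999969482422]]
```

View pics/scene0z.png

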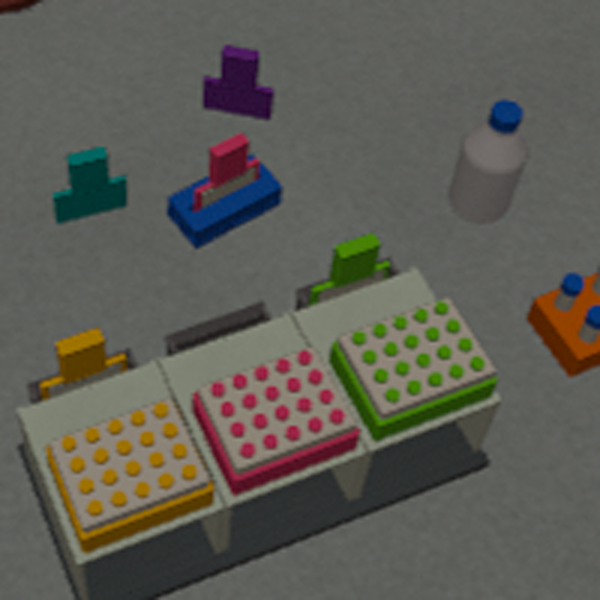

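View pics/top0z.png

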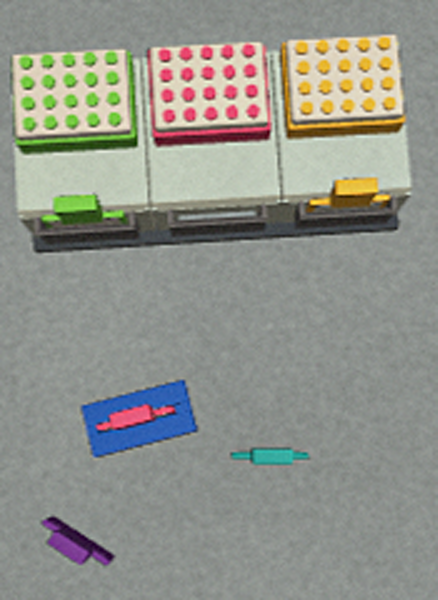

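```bash
python3 - <<'E'
from h import *
t=load("top0"); s=load("scene0")
box=[[202.2,231.9],[243.4,221.6],[248.5,241.9],[207.3,252.2]]
P=np.array([onz(t,u,0.028) for u in box]); print("stand",P.round(4).tolist(),P.mean(0).round(4))
e=P[0]-P[1]; print("stand y-axis angle deg",np.degrees(np.arctan2(e[1],e[0]))-90, np.linalg.norm(e),np.linalg.norm(P[1]-P[2]))
def pk(d,lo,hi,win):
    m=mask(d["img"],lo,hi); k=np.zeros_like(m); x0,y0,x1,y1=win; k[y0:y1,x0:x1]=m[y0:y1,x0:x1]; pts=np.argwhere(k>0)[:,::-1].astype(np.float32); return np.round(cv2.boxPoints(cv2.minAreaRect(pts)),1).tolist(),len(pts)
# green/yellow tabs
for c,lo,hi,w in [("g",(40,120,60),(65,255,255),(180,146,222,162)),("y",(15,150,80),(28,255,255),(290,140,332,158))]: print(c,pk(t,lo,hi,w))
# tab top triangulate from zoomed picks (tops' left/right corners)
Z=lambda n,p: np.array(p)/({"s":3.0,"t":2.5}[n])+({"s":(230,130),"t":(170,70)}[n])
pr={"g_top_front(+y,-x..)":((331,248),(53,214)),}
for nm,ps,pt in [("pink tab top ctr",(229,142),(131,413)),("green top ctr",(356,244),(76,205)),("yellow top ctr",(80,338),(355,188))]:
    x,e=tri([ray(s,Z("s",ps)),ray(t,Z("t",pt))]); print(nm,x.round(4),np.round(e,4))
# lip ends: inner channel ends in top view
for nm,ps,pt in [("lip +y end",(266,308),(171,208)),("lip -y end",(168,330),(262,206))]:
    x,e=tri([ray(s,Z("s",ps)),ray(t,Z("t",pt))]); print(nm,x.round(4),np.round(e,4))
E
```

```text
stand [[0.448, 0.1736, 0.028], [0.4707, 0.0767, 0.028], [0.4227, 0.0652, 0.028], [0.4004, 0.1616, 0.028]] [0.4355 0.1193 0.028 ]
stand y-axis angle deg 13.213210832626459 0.09948340285616825 0.04943416710555669
g ([[185.5, 148.8000030517578], [219.3000030517578, 146.60000610351562], [220.10000610351562, 158.0], [186.1999969482422, 160.3000030517578]], 232)
y ([[292.20001220703125, 142.60000610351562], [324.5, 140.39999389648438], [325.29998779296875, 151.8000030517578], [293.0, 154.10000610351562]], 220)
pink tab top ctr [0.437  0.1194 0.0992] [0.0004 0.0004]
green top ctr [0.6093 0.1599 0.1482] [0.0004 0.0004]
yellow top ctr [ 0.6216 -0.0744  0.1503] [0.0006 0.0006]
lip +y end [0.6169 0.0827 0.1048] [0.0008 0.0008]
lip -y end [0.6155 0.0007 0.1128] [0.0027 0.0027]
```

```bash
cat >> h.py <<'E'
def goto(p,ang_deg,o=None):
    "offset mm and yaw from measured pose; ang = world angle of tool x"
    from bench import bot
    o=o or bot.get_obs(); Rm=R.from_rotvec(o["eef_rot"]).as_matrix()
    a=np.degrees(np.arctan2(Rm[1,0],Rm[0,0])); off=Rm.T@(np.array(p)-o["ee_pos"])*1000
    d=(ang_deg-a+180)%360-180
    print("t",round(o["time_s"],2),"at",o["ee_pos"].round(4),"ang",a.round(2),"tilt",np.degrees(np.arccos(-Rm[2,2])).round(2),"F",o["ft_force"].round(1),"w",round(o["grip_width"],3)); print("off",off.round(1),"yaw",np.radians(-d).round(4))
E
python3 -c "
from h import *
goto((.437,.119,.22),103.2)"
```

```text
t 0.15 at [ 0.1791 -0.5981  0.2303] ang 16.66 tilt 0.11 F [-0.7  0.5  0.5] w 1.005
off [ 452.7 -613.1   11.5] yaw -1.5104
```

servo_tool --moves '[{"offset": [35,-47,0],"yaw": -0.12},{"offset": [70,-94,0],"yaw": -0.24},{"offset": [105,-141,0],"yaw": -0.36},{"offset": [140,-189,0],"yaw": -0.48},{"offset": [175,-236,0],"yaw": -0.6}]' --claw 100

```text
time_s: 0.78
ee_pos: [0.2794, -0.3205, 0.231]
eef_rot: [-2.833, -1.358, -0.001]
ft_force: [0.5, 0.6, 0.3]
grip_width: 0.999
```

```bash
python3 -c "
from h import *
goto((.437,.119,.22),103.2)"
```

```text
t 0.78 at [ 0.2794 -0.3205  0.231 ] ang 51.22 tilt 0.03 F [0.5 0.6 0.3] w 0.999
off [ 441.3 -152.4   11.2] yaw -0.9071
```

servo_tool --moves '[{"offset": [56,-19,1],"yaw": -0.15},{"offset": [112,-38,2],"yaw": -0.3},{"offset": [168,-57,4],"yaw": -0.45},{"offset": [224,-77,6],"yaw": -0.6},{"offset": [280,-96,8],"yaw": -0.75}]'

```text
time_s: 1.4
ee_pos: [0.3808, -0.0425, 0.2233]
eef_rot: [2.136, 2.302, 0.001]
ft_force: [1.0, -0.8, 0.0]
grip_width: 0.995
```

```bash
python3 -c "
from h import *
goto((.437,.119,.22),103.2)"
```

```text
t 1.4 at [ 0.3808 -0.0425  0.2233] ang 94.28 tilt 0.07 F [ 1.  -0.8  0. ] w 0.995
off [156.9  68.1   3.3] yaw -0.1557
```

servo_tool --moves '[{"offset": [50,22,1],"yaw": -0.05},{"offset": [100,44,2],"yaw": -0.1},{"offset": [157,68,3],"yaw": -0.156},{"offset": [157,68,3],"yaw": -0.156}]'

```text
time_s: 1.9
ee_pos: [0.4376, 0.1205, 0.22]
eef_rot: [-1.948, -2.464, -0.001]
ft_force: [-0.1, -0.5, -1.2]
grip_width: 0.999
```

```bash
cat >> h.py <<'E'
def wrist(n):
    from bench import bot
    o=bot.get_obs(); d=bot.read_camera("wrist"); d["ee_pos"]=o["ee_pos"]; d["rot"]=o["eef_rot"]
    np.savez(f"pics/{n}.npz",**d); cv2.imwrite(f"pics/{n}.png",d["img"][:,:,::-1]); return d
def wpose(d):
    T=np.eye(4);T[:3,:3]=R.from_rotvec(d["rot"]).as_matrix();T[:3,3]=d["ee_pos"]; return T@d["mount"]
def wray(d,uv):
    K=d["intrinsics"]; q=np.array([(uv[0]-K[0,2])/K[0,0],(uv[1]-K[1,2])/K[1,1]]); th=np.linalg.norm(q)
    v=np.r_[q/max(th,1e-9)*np.sin(th),np.cos(th)]; T=wpose(d); return T[:3,3],T[:3,:3]@v
def wonz(d,uv,z):
    o,r=wray(d,uv); return o+r*(z-o[2])/r[2]
def wproj(d,p):
    T=np.linalg.inv(wpose(d)); c=T[:3,:3]@np.array(p)+T[:3,3]; th=np.arctan2(np.hypot(c[0],c[1]),c[2]); q=c[:2]/np.hypot(c[0],c[1])*th; K=d["intrinsics"]; return q*[K[0,0],K[1,1]]+K[:2,2]
E
python3 -c "
from h import *
goto((.437,.119,.22),103.2); wrist('w1')"
```

```text
t 1.9 at [0.4376 0.1205 0.22  ] ang 103.34 tilt 0.06 F [-0.1 -0.5 -1.2] w 0.999
off [-1.4 -0.9  0. ] yaw 0.0024
```

View pics/w1.png

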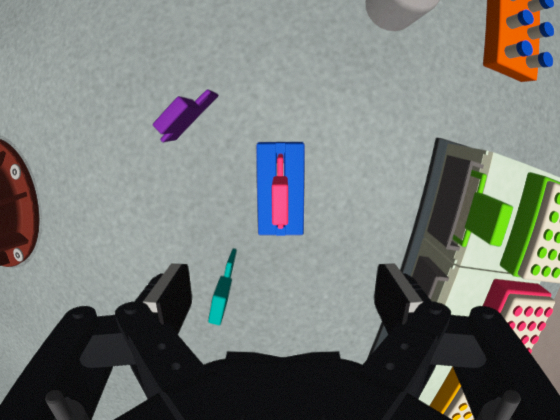

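The wrist view shows the stand at (281,188), square to the image, with the pink tab top at about (280,203). The pads are centred near column 281.

```bash
python3 - <<'E'
from h import *
d=load("w1")
def comp(lo,hi,win):
    m=mask(d["img"],lo,hi); k=np.zeros_like(m);x0,y0,x1,y1=win;k[y0:y1,x0:x1]=m[y0:y1,x0:x1]; return k
k=comp((165,120,80),(178,255,255),(250,140,310,240)); ys=np.argwhere(k>0)
for r in range(150,236,5):
    c=np.where(k[r]>0)[0]; 
    if len(c): print(r,c[0],c[-1],end='; ')
print()
k=comp((105,150,60),(120,255,255),(250,130,315,245)); pts=np.argwhere(k>0)[:,::-1].astype(np.float32)
b=cv2.boxPoints(cv2.minAreaRect(pts)); print(b)
P=np.array([wonz(d,u,.028) for u in b]); print(P.round(4).tolist(),P.mean(0).round(4))
for u in [(272.,177.5),(288,177.5),(272,205),(288,205),(280,177.5),(280,205)]: print(u,wonz(d,u,.096).round(4))
print(wproj(d,(.437,.1194,.096)))
E
```

```text
155 279 281; 160 277 282; 165 277 282; 170 277 282; 175 277 282; 180 274 286; 185 272 287; 190 272 287; 195 272 287; 200 272 287; 205 272 287; 210 272 287; 215 272 287; 220 272 287; 225 278 283; 
[[257. 142.]
 [303. 142.]
 [303. 235.]
 [257. 235.]]
[[0.3987, 0.1633, 0.028], [0.4447, 0.1741, 0.028], [0.4691, 0.0766, 0.028], [0.4202, 0.065, 0.028]] [0.4332 0.1198 0.028 ]
(272.0, 177.5) [0.4217 0.1422 0.096 ]
(288, 177.5) [0.4347 0.1452 0.096 ]
(272, 205) [0.427  0.1192 0.096 ]
(288, 205) [0.4402 0.1223 0.096 ]
(280, 177.5) [0.4282 0.1437 0.096 ]
(280, 205) [0.4336 0.1207 0.096 ]
[283.54757439 207.3490076 ]
```

```bash
python3 - <<'E'
from h import *
im=load("w1")["img"][130:245,240:320,::-1]; cv2.imwrite("pics/w1z.png",cv2.resize(im,None,fx=5,fy=5,interpolation=cv2.INTER_CUBIC))
im=load("w1")["img"][130:420,370:560,::-1]; cv2.imwrite("pics/w1r.png",cv2.resize(im,None,fx=2,fy=2,interpolation=cv2.INTER_CUBIC))
E
```

```text
(no output)
```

View pics/w1z.png

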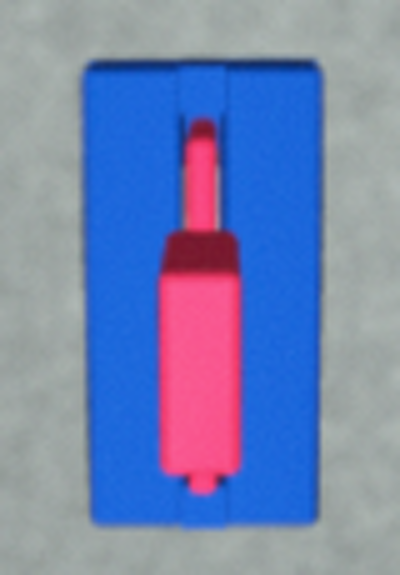

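```bash
python3 -c "
from h import *
goto((.435,.1205,.115),103.3)"
```

```text
t 1.95 at [0.4371 0.1185 0.2198] ang 103.2 tilt 0.09 F [-0.4 -0.8 -1.1] w 0.996
off [  2.4  -1.4 104.8] yaw -0.0018
```

View pics/w1r.png

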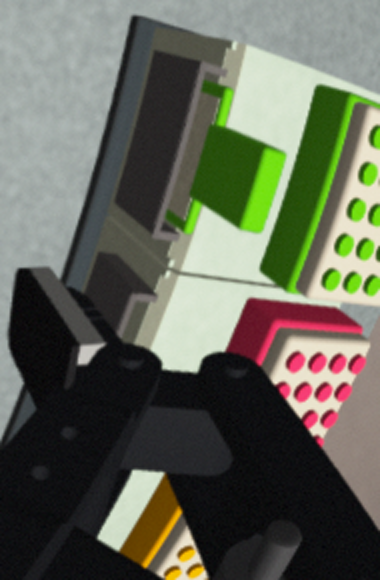

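servo_tool --moves '[{"offset": [1,-1,50],"yaw": 0},{"offset": [1,-1,100],"yaw": 0},{"offset": [1,-1,102],"yaw": 0}]' --claw 70

```text
time_s: 2.33
ee_pos: [0.4316, 0.1158, 0.1143]
eef_rot: [-1.955, -2.45, 0.012]
ft_force: [-1.2, -0.6, -0.5]
grip_width: 0.696
```

```bash
python3 -c "
from h import *
goto((.435,.1205,.057),103.3); wrist('w2')"
```

```text
t 2.33 at [0.4316 0.1158 0.1143] ang 102.82 tilt 0.62 F [-1.2 -0.6 -0.5] w 0.696
off [ 3.8  4.9 57.2] yaw -0.0084
```

View pics/w2.png

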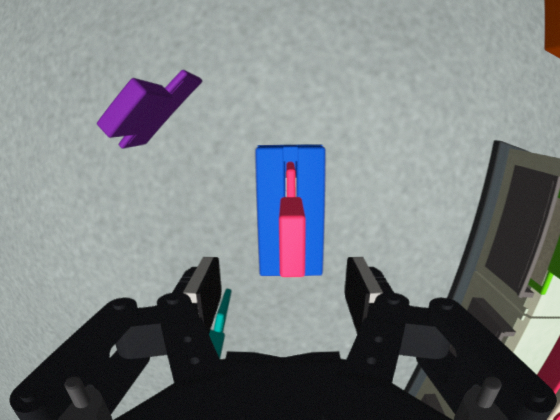

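The arm had not settled yet. The tab is at (292,240), and the pads run from about 219 to 347 with their centre at 283. I'll let it settle and re-measure.

servo_tool --moves '[{"offset": [0,0,0],"yaw": 0},{"offset": [0,0,0],"yaw": 0},{"offset": [0,0,0],"yaw": 0}]'

```text
time_s: 2.75
ee_pos: [0.4376, 0.1178, 0.12]
eef_rot: [1.955, 2.456, 0.004]
ft_force: [0.2, 0.2, 0.2]
grip_width: 0.699
```

```bash
python3 -c "
from h import *
goto((.435,.1205,.057),103.3); d=wrist('w3'); goto((.435,.1205,.057),103.3)
k=mask(d['img'],(165,120,80),(178,255,255)); k[:,:230]=0;k[:,345:]=0
for r in range(150,290,5):
    c=np.where(k[r]>0)[0]
    if len(c): print(r,c[0],c[-1],end='; ')
"
```

```text
t 2.75 at [0.4376 0.1178 0.12  ] ang 102.94 tilt 0.19 F [0.2 0.2 0.2] w 0.699
off [ 3.3 -2.1 63. ] yaw -0.0062
t 2.8 at [0.4373 0.1178 0.1196] ang 102.95 tilt 0.14 F [0.1 0.2 0.1] w 0.702
off [ 3.1 -1.7 62.6] yaw -0.0061
165 277 282; 170 275 283; 175 275 283; 180 275 283; 185 275 283; 190 275 283; 195 275 283; 200 270 289; 205 269 289; 210 268 290; 215 267 291; 220 267 291; 225 267 291; 230 267 291; 235 267 291; 240 267 291; 245 268 291; 250 268 291; 255 268 291; 260 268 291; 265 268 291; 270 269 290;
```

View pics/w3.png

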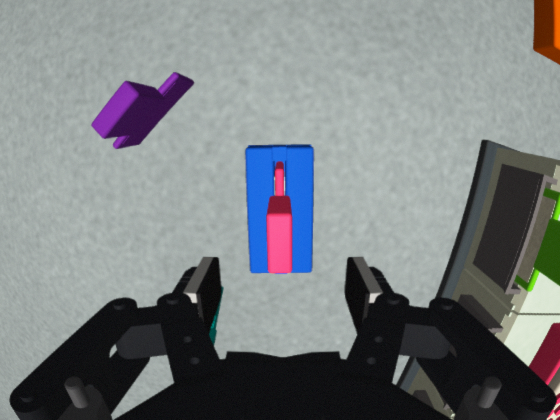

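```bash
python3 -c "
from h import *
d=load('w3')
for u in [(279.5,213),(279.5,272),(279.5,242.5)]: print(wonz(d,u,.096).round(4))
p=(wonz(d,(279.5,213),.096)+wonz(d,(279.5,272),.096))/2;print(p)
goto((p[0],p[1],.057),102.95)
im=d['img'][150:290,230:340,::-1]; cv2.imwrite('pics/w3z.png',cv2.resize(im,None,fx=4,fy=4,interpolation=cv2.INTER_CUBIC))
"
```

```text
[0.4296 0.1386 0.096 ]
[0.4373 0.1046 0.096 ]
[0.4334 0.1222 0.096 ]
[0.43348074 0.12160056 0.096     ]
t 2.8 at [0.4373 0.1178 0.1196] ang 102.95 tilt 0.14 F [0.1 0.2 0.1] w 0.702
off [ 4.6 -3.  62.6] yaw 0.0
```

View pics/w3z.png

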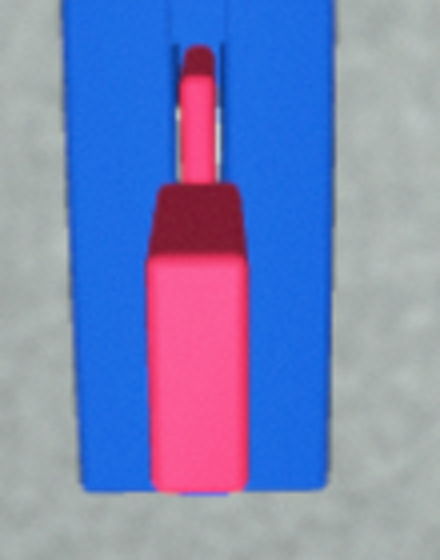

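servo_tool --moves '[{"offset": [3.5,-2.5,20],"yaw": 0},{"offset": [3.5,-2.5,42],"yaw": 0},{"offset": [3.5,-2.5,58],"yaw": 0},{"offset": [3.5,-2.5,62],"yaw": 0},{"offset": [3.5,-2.5,62],"yaw": 0}]'

```text
time_s: 3.42
ee_pos: [0.4332, 0.1206, 0.0564]
eef_rot: [-1.957, -2.458, 0.0]
ft_force: [0.2, -0.1, -0.4]
grip_width: 0.701
```

servo_tool --moves '[{"offset": [0,0,0],"yaw": 0},{"offset": [0,0,0],"yaw": 0},{"offset": [0,0,0],"yaw": 0},{"offset": [0,0,0],"yaw": 0},{"offset": [0,0,0],"yaw": 0}]' --claw 0 --newtons 40

```text
time_s: 4.05
ee_pos: [0.4339, 0.1207, 0.0569]
eef_rot: [1.956, 2.457, 0.002]
ft_force: [1.1, -0.5, 3.5]
grip_width: 0.16
```

```bash
python3 -c "
from h import *
goto((.43,.12,.16),103); wrist('w4'); goto((.43,.12,.16),103)"
```

```text
t 4.05 at [0.4339 0.1207 0.0569] ang 102.95 tilt 0.1 F [ 1.1 -0.5  3.5] w 0.16
off [   0.2   -3.8 -103.1] yaw -0.0009
t 4.1 at [0.4339 0.1207 0.0569] ang 102.95 tilt 0.1 F [ 1.8 -0.3  3.3] w 0.161
off [   0.2   -3.8 -103.1] yaw -0.0009
```

View pics/w4.png

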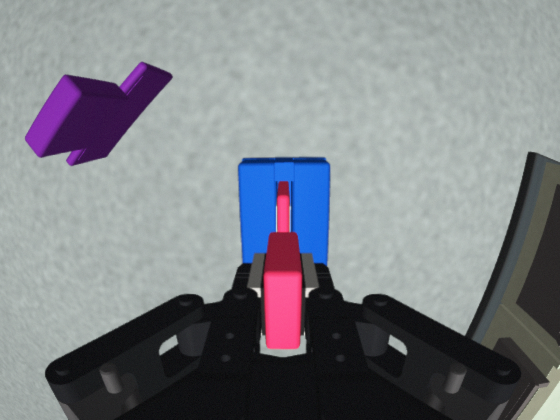

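The grip is on the tab at (283,300), with the opening at 0.16 (13.7 mm), as expected. Lifting.

servo_tool --moves '[{"offset": [0,0,-15],"yaw": 0},{"offset": [0,0,-40],"yaw": 0},{"offset": [0,0,-90],"yaw": 0},{"offset": [0,0,-140],"yaw": 0},{"offset": [0,0,-163],"yaw": 0}]' --newtons 60

```text
time_s: 4.72
ee_pos: [0.4334, 0.1206, 0.2227]
eef_rot: [1.956, 2.456, 0.003]
ft_force: [0.1, -0.4, -1.0]
grip_width: 0.158
```

```bash
python3 -c "
from h import *
goto((.60,.043,.22),93)"
```

```text
t 4.72 at [0.4334 0.1206 0.2227] ang 102.94 tilt 0.15 F [ 0.1 -0.4 -1. ] w 0.158
off [-113.   145.     3.2] yaw 0.1735
```

servo_tool --moves '[{"offset": [-26,26,1],"yaw": 0.04},{"offset": [-52,52,2],"yaw": 0.09},{"offset": [-78,79,3],"yaw": 0.13},{"offset": [-104,106,3],"yaw": 0.174},{"offset": [-104,106,3],"yaw": 0.174}]'

```text
time_s: 5.35
ee_pos: [0.5601, 0.0416, 0.216]
eef_rot: [-2.164, -2.275, 0.003]
ft_force: [-0.9, -0.5, -1.5]
grip_width: 0.154
```

servo_tool --moves '[{"offset": [0,0,0],"yaw": 0},{"offset": [0,0,0],"yaw": 0}]'

```text
time_s: 5.6
ee_pos: [0.5583, 0.0436, 0.216]
eef_rot: [-2.161, -2.278, 0.002]
ft_force: [0.4, -0.4, -1.5]
grip_width: 0.155
```

```bash
python3 -c "
from h import *
from bench import bot
goto((.6155,.043,.16),93)
d=wrist('w5')
t=bot.read_camera('top'); np.savez('pics/top5.npz',**t); im=t['img'][80:240,170:345,::-1]; cv2.imwrite('pics/top5.png',cv2.resize(im,None,fx=3.7,fy=3.7,interpolation=cv2.INTER_CUBIC))
goto((.6155,.043,.16),93)"
```

```text
t 5.6 at [0.5583 0.0436 0.216 ] ang 93.03 tilt 0.1 F [ 0.4 -0.4 -1.5] w 0.155
off [-3.6 57.2 55.9] yaw 0.0005
t 5.7 at [0.5587 0.0436 0.2164] ang 93.04 tilt 0.03 F [-0.3 -0.7 -0.5] w 0.153
off [-3.6 56.7 56.3] yaw 0.0007
```

View pics/w5.png

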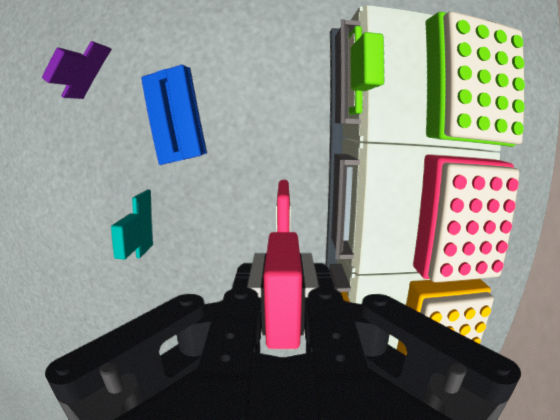

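View pics/top5.png

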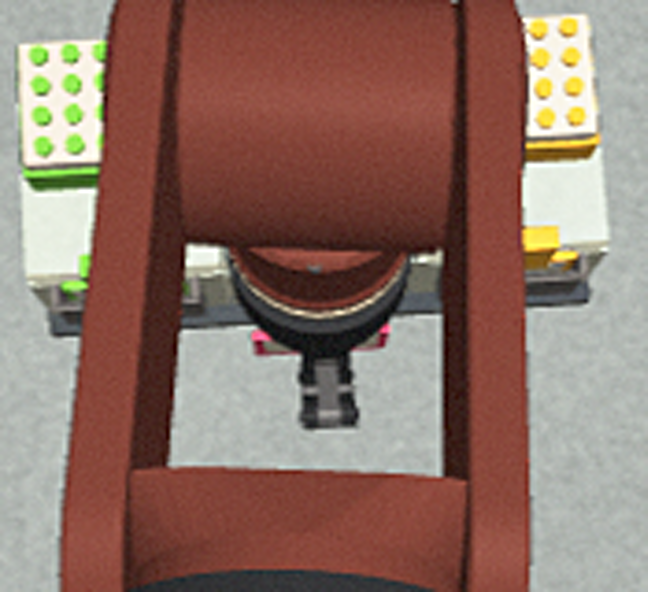

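The wrist view shows the channel as a light strip at about (348,160–255), the green tab at (368,60), and the held holder's plate end at (283,190).

```bash
python3 -c "
from h import *
d=load('w5')
im=d['img'][140:290,310:420,::-1]; cv2.imwrite('pics/w5z.png',cv2.resize(im,None,fx=4,fy=4,interpolation=cv2.INTER_CUBIC))
im=d['img'][0:150,310:420,::-1]; cv2.imwrite('pics/w5g.png',cv2.resize(im,None,fx=4,fy=4,interpolation=cv2.INTER_CUBIC))
"
```

```text
(no output)
```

View pics/w5z.png

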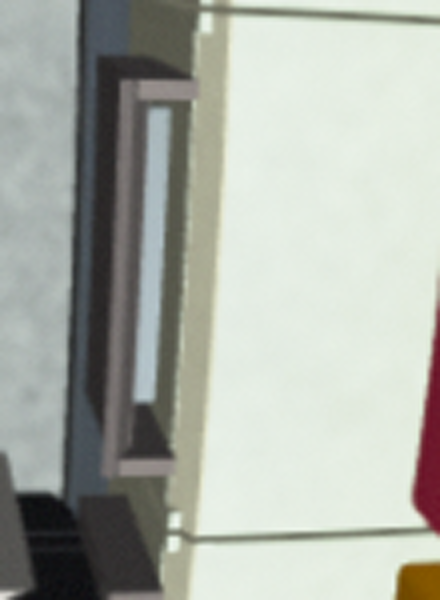

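View pics/w5g.png

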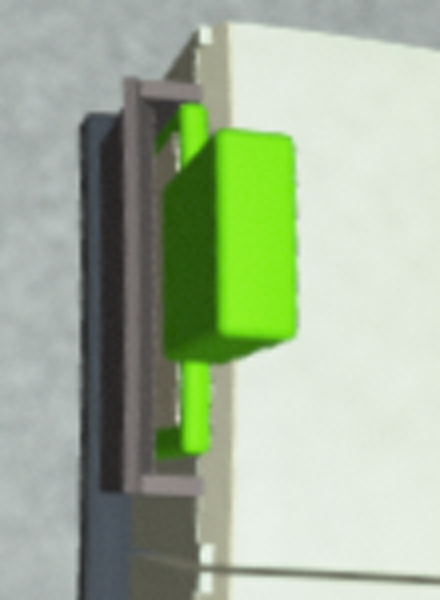

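```bash
python3 -c "
from h import *
d=load('w5')
Z=lambda p:(p[0]/4+310,p[1]/4+140)
G=lambda p:(p[0]/4+310,p[1]/4)
for z in (.064,.069,.074):
  c=[wonz(d,Z(p),z) for p in [(147,108),(169,108),(133,402),(155,402)]]
  print('seat',z,np.round(c,4)[:,:2].tolist(), np.mean(c,0).round(4), np.degrees(np.arctan2(*((c[2]-c[0])[:2]))) )
for z in (.145,.149):
  c=[wonz(d,G(p),z) for p in [(217,130),(296,135),(295,335),(217,335)]]
  print('green',z,np.round(c,4)[:,:2].tolist(), np.mean(c,0).round(4))
  m=np.mean(c,0); a=np.radians(3); print(' slot from green', m[0]+.118*np.sin(a), m[1]-.118*np.cos(a))
for z in (.088,.093,.098):
  print('lip',z,[wonz(d,Z(p),z)[:2].round(4).tolist() for p in [(120,82),(135,100),(197,98),(105,472),(172,465)]])
# deck edge line pts at z=.098
a=[wonz(d,Z(p),.098) for p in [(231,5),(192,540)]]; print('deck edge',np.round(a,4), np.degrees(np.arctan2((a[1]-a[0])[0],-(a[1]-a[0])[1])))
o=d['ee_pos']; 
k=mask(d['img'],(165,120,60),(178,255,255)); k[:,:240]=0;k[:,330:]=0
for r in range(175,235,5):
    c=np.where(k[r]>0)[0]
    if len(c): print(r,c[0],c[-1],end='; ')
"
```

```text
seat 0.064 [[0.614, 0.0765], [0.6192, 0.0769], [0.6179, 0.0045], [0.6234, 0.0047]] [0.6186 0.0407 0.064 ] 176.90022974276596
seat 0.069 [[0.613, 0.0771], [0.6181, 0.0775], [0.6168, 0.0063], [0.6223, 0.0066]] [0.6175 0.0419 0.069 ] 176.9002297427659
seat 0.074 [[0.612, 0.0777], [0.617, 0.0781], [0.6157, 0.0082], [0.6211, 0.0084]] [0.6164 0.0431 0.074 ] 176.90022974276584
green 0.145 [[0.6038, 0.1793], [0.6176, 0.1805], [0.6188, 0.145], [0.6053, 0.1433]] [0.6114 0.162  0.145 ]
 slot from green 0.6175559284110219 0.04417380278229295
green 0.149 [[0.6029, 0.178], [0.6164, 0.1792], [0.6176, 0.1444], [0.6043, 0.1427]] [0.6103 0.1611 0.149 ]
 slot from green 0.6164760141923246 0.04324539468111942
lip 0.088 [[0.6028, 0.0845], [0.6064, 0.0809], [0.6198, 0.0824], [0.6081, -0.0041], [0.6237, -0.0018]]
lip 0.093 [[0.6019, 0.0851], [0.6054, 0.0815], [0.6186, 0.0829], [0.6071, -0.0019], [0.6224, 0.0003]]
lip 0.098 [[0.601, 0.0856], [0.6044, 0.0821], [0.6174, 0.0835], [0.6061, 0.0002], [0.6211, 0.0024]]
deck edge [[ 0.6229  0.1032  0.098 ]
 [ 0.6283 -0.016   0.098 ]] 2.609117956017932
180 281 285; 185 279 287; 190 278 288; 195 278 288; 200 277 289; 205 277 289; 210 278 288; 215 278 288; 220 278 288; 225 278 288; 230 278 288;
```

```bash
python3 -c "
from h import *
goto((.617,.043,.152),93)"
```

```text
t 5.7 at [0.5587 0.0436 0.2164] ang 93.04 tilt 0.03 F [-0.3 -0.7 -0.5] w 0.153
off [-3.7 58.2 64.3] yaw 0.0007
```

servo_tool --moves '[{"offset": [-2,30,20],"yaw": 0},{"offset": [-3.5,58,40],"yaw": 0},{"offset": [-3.5,58,62],"yaw": 0},{"offset": [-3.5,58,62],"yaw": 0},{"offset": [-3.5,58,62],"yaw": 0}]'

```text
time_s: 6.32
ee_pos: [0.6178, 0.0427, 0.1551]
eef_rot: [2.162, 2.279, 0.001]
ft_force: [-0.4, -0.1, -0.6]
grip_width: 0.158
```

servo_tool --moves '[{"offset": [0,0,0],"yaw": 0},{"offset": [0,0,0],"yaw": 0}]'

```text
time_s: 6.58
ee_pos: [0.6183, 0.0425, 0.1556]
eef_rot: [2.162, 2.277, 0.002]
ft_force: [0.0, -0.6, 0.1]
grip_width: 0.154
```

```bash
python3 -c "
from h import *
from bench import bot
goto((.617,.043,.152),93)
d=wrist('w6'); goto((.617,.043,.152),93)
t=bot.read_camera('scene'); np.savez('pics/scene6.npz',**t); im=t['img'][180:300,230:380,::-1]; cv2.imwrite('pics/scene6.png',cv2.resize(im,None,fx=5,fy=5,interpolation=cv2.INTER_CUBIC))
im=d['img'][110:320,220:360,::-1]; cv2.imwrite('pics/w6z.png',cv2.resize(im,None,fx=2.8,fy=2.8,interpolation=cv2.INTER_CUBIC))
"
```

```text
t 6.58 at [0.6183 0.0425 0.1556] ang 92.98 tilt 0.12 F [ 0.  -0.6  0.1] w 0.154
off [ 0.6 -1.3  3.6] yaw -0.0003
t 6.62 at [0.6182 0.0425 0.1554] ang 92.98 tilt 0.1 F [ 0.2 -0.2 -1.4] w 0.153
off [ 0.6 -1.2  3.4] yaw -0.0003
```

View pics/w6.png

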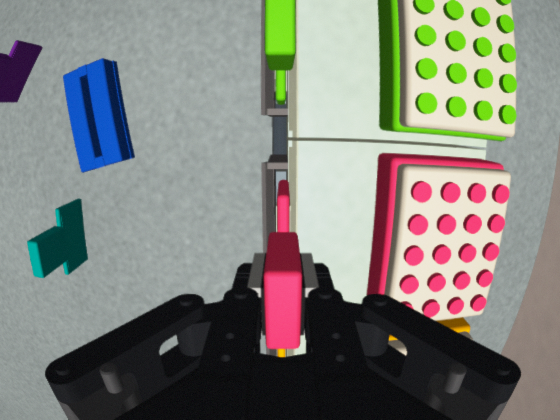

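View pics/w6z.png

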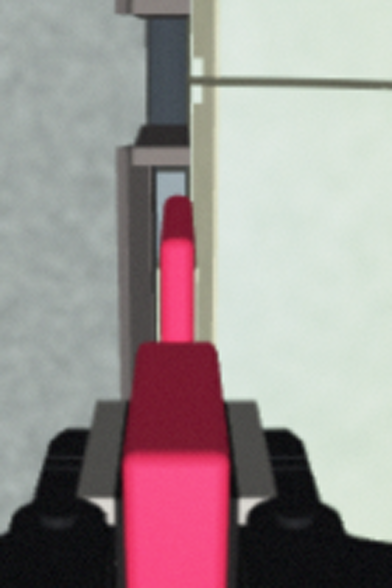

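View pics/scene6.png

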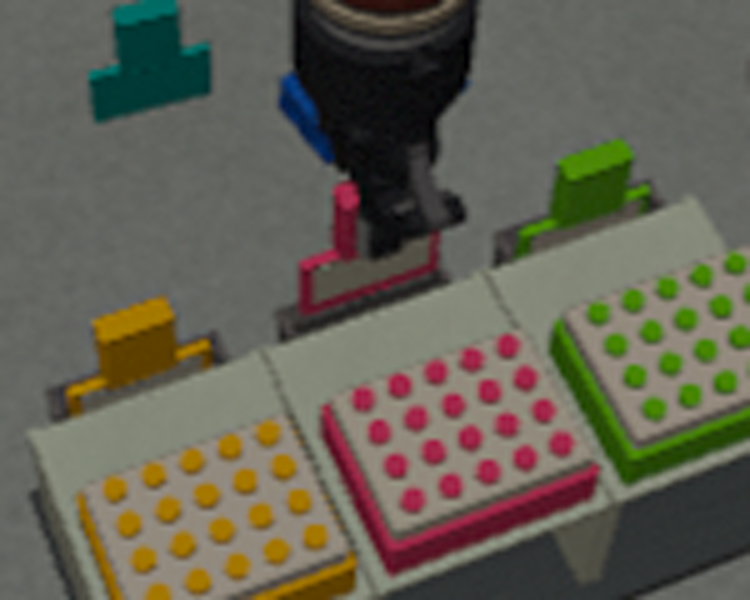

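```bash
python3 -c "
from h import *
d=load('w6')
Z=lambda p:(p[0]/2.8+220,p[1]/2.8+110)
for z in(.064,.069): print('seat L/R',[wonz(d,Z(p),z)[:2].round(4).tolist() for p in [(157,180),(188,180)]])
for z in(.088,.093): print('channel +y inner',wonz(d,Z((175,167)),z).round(4))
print('plate',[wonz(d,Z(p),z).round(4).tolist() for p,z in [((177,197),.1065),((177.5,240),.1505),((161,260),.1505),((194,260),.1505)]])
print('tab top',[wonz(d,Z(p),.1945).round(4).tolist() for p in [((123),460),(228,460)]])
"
python3 - <<'E'
import sys; sys.path.insert(0,'.')
import os; os.chdir('.')
from h import *
im=load('w6')["img"][150:210,255:305,::-1]; cv2.imwrite("pics/w6y.png",cv2.resize(im,None,fx=10,fy=10,interpolation=cv2.INTER_CUBIC))
E
```

```text
seat L/R [[0.6105, 0.0742], [0.6186, 0.0746]]
seat L/R [[0.6106, 0.075], [0.6184, 0.0754]]
channel +y inner [0.6148 0.0813 0.088 ]
channel +y inner [0.6148 0.082  0.093 ]
plate [[0.6154, 0.0774, 0.1065], [0.6154, 0.0779, 0.1505], [0.6128, 0.0744, 0.1505], [0.6183, 0.0746, 0.1505]]
tab top [[0.6093, 0.059, 0.1945], [0.6226, 0.0596, 0.1945]]
```

View pics/w6y.png

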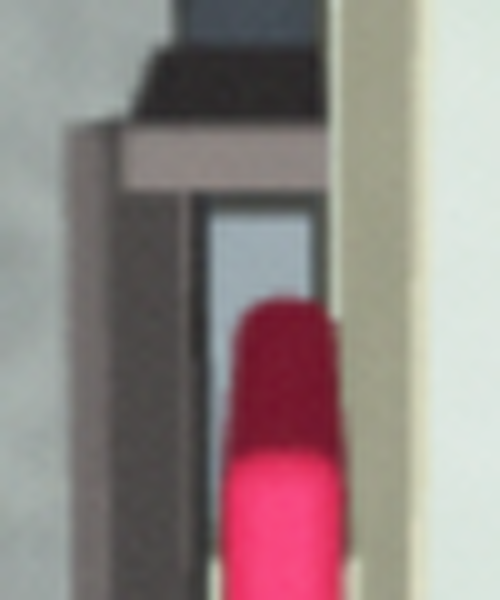

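Seat centre is at col 281.0 and the plate's lower edge at 283.6, so I shift −1.1 mm in tool y. The y gap is 3.9 mm, which is centred. Descending.

servo_tool --moves '[{"offset": [0,-1.1,0],"yaw": 0},{"offset": [0,-1.1,6],"yaw": 0},{"offset": [0,-1.1,12],"yaw": 0},{"offset": [0,-1.1,18],"yaw": 0},{"offset": [0,-1.1,18],"yaw": 0}]'

```text
time_s: 7.3
ee_pos: [0.6159, 0.0424, 0.135]
eef_rot: [-2.162, -2.277, 0.002]
ft_force: [0.0, 1.3, -1.1]
grip_width: 0.161
```

servo_tool --moves '[{"offset": [0,0,4],"yaw": 0},{"offset": [0,0,8],"yaw": 0},{"offset": [0,0,8],"yaw": 0}]'

```text
time_s: 7.68
ee_pos: [0.6163, 0.0425, 0.1278]
eef_rot: [-2.162, -2.278, 0.001]
ft_force: [-0.2, 0.4, -0.3]
grip_width: 0.153
```

```bash
python3 -c "
from h import *
d=wrist('w7'); goto((.616,.0425,.114),93)
im=d['img'][150:210,255:305,::-1]; cv2.imwrite('pics/w7y.png',cv2.resize(im,None,fx=10,fy=10,interpolation=cv2.INTER_CUBIC))"
```

```text
t 7.72 at [0.6165 0.0424 0.128 ] ang 92.98 tilt 0.03 F [ 0.4  0.3 -1.2] w 0.156
off [ 0.1 -0.5 14. ] yaw -0.0004
```

View pics/w7y.png

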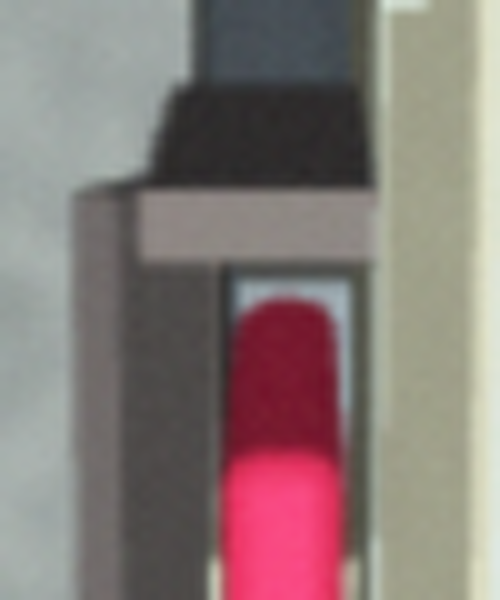

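The plate end is inside the channel and 0.8 px (about 0.5 mm) towards the lip. I'll correct that and go on down by feel.

servo_tool --moves '[{"offset": [0,0.4,3],"yaw": 0},{"offset": [0,0.4,6],"yaw": 0},{"offset": [0,0.4,9],"yaw": 0},{"offset": [0,0.4,9],"yaw": 0}]' --newtons 80

```text
time_s: 8.22
ee_pos: [0.6172, 0.0424, 0.1198]
eef_rot: [-2.163, -2.278, 0.0]
ft_force: [-1.7, -0.0, 3.2]
grip_width: 0.153
```

servo_tool --moves '[{"offset": [0,0,1.5],"yaw": 0},{"offset": [0,0,3],"yaw": 0},{"offset": [0,0,3],"yaw": 0}]'

```text
time_s: 8.6
ee_pos: [0.6172, 0.0424, 0.1168]
eef_rot: [2.163, 2.278, 0.0]
ft_force: [-1.9, 0.5, 5.6]
grip_width: 0.155
```

servo_tool --moves '[{"offset": [0,0,1],"yaw": 0},{"offset": [0,0,2],"yaw": 0},{"offset": [0,0,2],"yaw": 0}]'

```text
time_s: 8.98
ee_pos: [0.6172, 0.0425, 0.1151]
eef_rot: [2.163, 2.278, 0.0]
ft_force: [-2.6, 0.3, 6.7]
grip_width: 0.155
```

servo_tool --moves '[{"offset": [0,-0.3,1],"yaw": 0},{"offset": [0,-0.3,2],"yaw": 0},{"offset": [0,-0.3,2],"yaw": 0}]'

```text
time_s: 9.35
ee_pos: [0.6172, 0.0424, 0.1136]
eef_rot: [2.162, 2.278, 0.001]
ft_force: [-3.5, 0.3, 7.4]
grip_width: 0.152
```

servo_tool --moves '[{"offset": [0,0,0.5],"yaw": 0},{"offset": [0,0,1],"yaw": 0},{"offset": [0,0,1],"yaw": 0}]'

```text
time_s: 9.72
ee_pos: [0.6173, 0.0424, 0.113]
eef_rot: [2.162, 2.278, 0.001]
ft_force: [-2.6, 0.3, 9.0]
grip_width: 0.152
```

servo_tool --moves '[{"offset": [0,0,0.5],"yaw": 0},{"offset": [0,0,1],"yaw": 0},{"offset": [0,0,1],"yaw": 0}]'

```text
time_s: 10.1
ee_pos: [0.6174, 0.0424, 0.113]
eef_rot: [2.162, 2.278, 0.001]
ft_force: [-4.9, 0.4, 12.7]
grip_width: 0.155
```

Motion has stopped at z 0.113 and the force is climbing to 12.7 N, so this is either the stop or a jam. I'll relax the sideways force and compare the height with the green and yellow holders.

servo_tool --moves '[{"offset": [0,-0.6,0],"yaw": 0},{"offset": [0,-0.6,0],"yaw": 0},{"offset": [0,-0.6,0],"yaw": 0}]'

```text
time_s: 10.48
ee_pos: [0.6173, 0.0424, 0.113]
eef_rot: [2.162, 2.277, 0.002]
ft_force: [-4.2, -0.5, 11.4]
grip_width: 0.153
```

```bash
python3 -c "
from h import *
from bench import bot
d=wrist('w8'); goto((.616,.0425,.11),93)
im=d['img'][90:290,220:360,::-1]; cv2.imwrite('pics/w8z.png',cv2.resize(im,None,fx=3,fy=3,interpolation=cv2.INTER_CUBIC))
t=bot.read_camera('scene'); np.savez('pics/scene8.npz',**t); im=t['img'][180:300,230:380,::-1]; cv2.imwrite('pics/scene8.png',cv2.resize(im,None,fx=5,fy=5,interpolation=cv2.INTER_CUBIC))
"
```

```text
t 10.53 at [0.6173 0.0424 0.113 ] ang 92.98 tilt 0.12 F [-2.8  0.7 12.3] w 0.155
off [ 0.1 -1.3  3. ] yaw -0.0003
```

View pics/w8z.png

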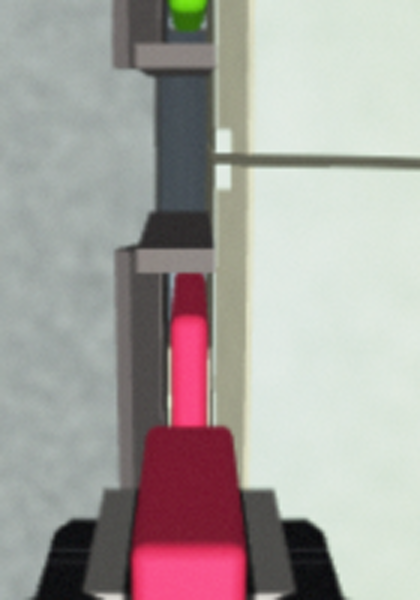

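View pics/scene8.png

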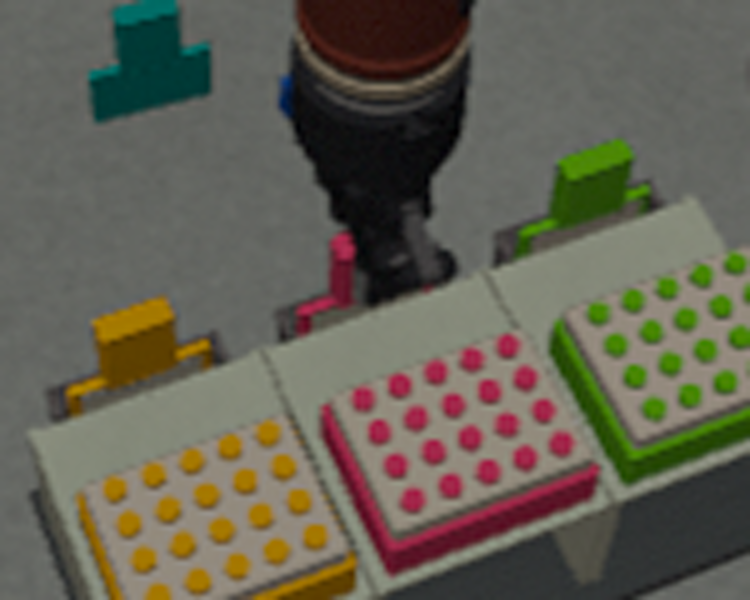

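servo_tool --moves '[{"offset": [0,-0.6,0],"yaw": 0},{"offset": [0,-0.6,1],"yaw": 0},{"offset": [0,-0.6,2],"yaw": 0},{"offset": [0,-0.6,2],"yaw": 0}]' --newtons 110

```text
time_s: 11.08
ee_pos: [0.6173, 0.0424, 0.113]
eef_rot: [2.161, 2.277, 0.003]
ft_force: [-6.3, -0.0, 19.8]
grip_width: 0.151
```

```bash
python3 -c "
from h import *
d=load('scene8')
im=d['img'][210:280,235:370,::-1]; im=cv2.resize(im,None,fx=5.9,fy=8,interpolation=cv2.INTER_CUBIC); cv2.imwrite('pics/s8a.png',im)
from bench import bot
t=bot.read_camera('scene'); np.savez('pics/scene9.npz',**t); im=t['img'][205:275,235:370,::-1]; cv2.imwrite('pics/s9a.png',cv2.resize(im,None,fx=5.9,fy=8,interpolation=cv2.INTER_CUBIC)); goto((.616,.0425,.11),93)
"
```

```text
t 11.12 at [0.6173 0.0424 0.113 ] ang 92.99 tilt 0.18 F [-5.4  0.1 18.3] w 0.153
off [ 0.2 -1.3  3. ] yaw -0.0002
```

View pics/s9a.png

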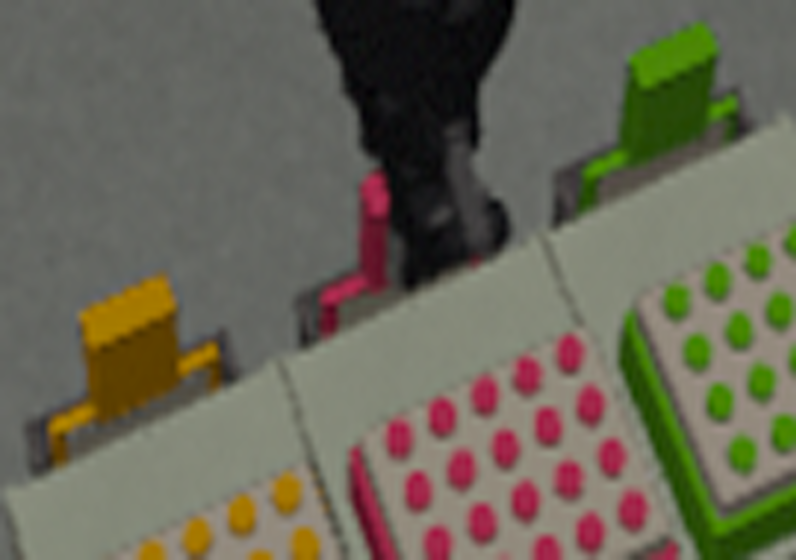

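The position holds at z 0.1130 while the force goes from 12 to 19 N. The plate end stands as high above the deck edge (43–45 px) as yellow's (45) and green's (47). I'll rule out a jam by easing the sideways force and wiggling.

servo_tool --moves '[{"offset": [0,-1.5,0],"yaw": 0},{"offset": [0,-1.5,0],"yaw": 0.012},{"offset": [0,-1.5,0],"yaw": -0.012},{"offset": [0,-1.5,0],"yaw": 0},{"offset": [0,-1.5,0],"yaw": 0}]'

```text
time_s: 11.75
ee_pos: [0.6174, 0.0424, 0.113]
eef_rot: [2.159, 2.275, 0.008]
ft_force: [-3.8, 0.2, 15.2]
grip_width: 0.156
```

servo_tool --moves '[{"offset": [0,0,-4],"yaw": 0},{"offset": [0,0,-8],"yaw": 0},{"offset": [0,0,-8],"yaw": 0}]'

```text
time_s: 12.12
ee_pos: [0.6169, 0.0423, 0.1183]
eef_rot: [2.159, 2.275, 0.008]
ft_force: [2.7, 0.7, 4.3]
grip_width: 0.15
```

servo_tool --moves '[{"offset": [0,0,-2],"yaw": 0},{"offset": [0,0,-4],"yaw": 0},{"offset": [0,0,-4],"yaw": 0}]'

```text
time_s: 12.5
ee_pos: [0.6151, 0.0422, 0.1207]
eef_rot: [2.162, 2.277, 0.003]
ft_force: [5.2, 0.3, 4.1]
grip_width: 0.151
```

servo_tool --moves '[{"offset": [0,1.0,0],"yaw": 0},{"offset": [0,1.0,-1],"yaw": 0},{"offset": [0,1.0,-1],"yaw": 0}]'

```text
time_s: 12.88
ee_pos: [0.6152, 0.0422, 0.121]
eef_rot: [2.163, 2.278, 0.0]
ft_force: [5.1, -0.7, 1.7]
grip_width: 0.147
```

servo_tool --moves '[{"offset": [0,0.3,-1],"yaw": 0},{"offset": [0,0.3,-2],"yaw": 0},{"offset": [0,0.3,-2],"yaw": 0}]'

```text
time_s: 13.25
ee_pos: [0.6151, 0.0423, 0.1217]
eef_rot: [-2.163, -2.278, 0.0]
ft_force: [6.7, 0.8, -3.0]
grip_width: 0.153
```

Seat contact at about 0.121 and the stop at 0.113 gives 8 mm of travel, so that was the real stop. I'll centre it and press again for the final hold.

servo_tool --moves '[{"offset": [0,1.0,0],"yaw": 0},{"offset": [0,1.0,1],"yaw": 0},{"offset": [0,1.0,2],"yaw": 0},{"offset": [0,1.0,2],"yaw": 0}]'

```text
time_s: 13.75
ee_pos: [0.6154, 0.0424, 0.1211]
eef_rot: [-2.162, -2.277, 0.003]
ft_force: [0.7, 0.2, 1.7]
grip_width: 0.152
```

servo_tool --moves '[{"offset": [0,0,2],"yaw": 0},{"offset": [0,0,4],"yaw": 0},{"offset": [0,0,6],"yaw": 0},{"offset": [0,0,6],"yaw": 0}]'

```text
time_s: 14.25
ee_pos: [0.6155, 0.0425, 0.1154]
eef_rot: [-2.162, -2.277, 0.002]
ft_force: [-2.0, -0.4, 6.0]
grip_width: 0.15
```

servo_tool --moves '[{"offset": [0,0,1.5],"yaw": 0},{"offset": [0,0,3],"yaw": 0},{"offset": [0,0,4],"yaw": 0},{"offset": [0,0,4],"yaw": 0}]'

```text
time_s: 14.75
ee_pos: [0.6157, 0.0425, 0.113]
eef_rot: [-2.162, -2.277, 0.003]
ft_force: [-3.6, -0.2, 11.9]
grip_width: 0.151
```

Back on the stop at 0.113 (11.9 N). I'll add a little margin and check the pictures.

servo_tool --moves '[{"offset": [0,-0.4,1],"yaw": 0},{"offset": [0,-0.4,1.5],"yaw": 0},{"offset": [0,-0.4,1.5],"yaw": 0},{"offset": [0,-0.4,1.5],"yaw": 0}]'

```text
time_s: 15.25
ee_pos: [0.6157, 0.0425, 0.113]
eef_rot: [-2.162, -2.278, 0.002]
ft_force: [-5.9, 0.5, 16.3]
grip_width: 0.152
```

```bash
python3 -c "
from h import *
from bench import bot
t=bot.read_camera('scene'); np.savez('pics/scene10.npz',**t); cv2.imwrite('pics/s10f.png',t['img'][:,:,::-1]); im=t['img'][205:275,235:370,::-1]; cv2.imwrite('pics/s10a.png',cv2.resize(im,None,fx=5.9,fy=8,interpolation=cv2.INTER_CUBIC)); goto((.616,.0425,.11),93); d=wrist('w10'); goto((.616,.0425,.11),93)
"
```

```text
t 15.3 at [0.6157 0.0425 0.113 ] ang 93.0 tilt 0.09 F [-6.2  0.7 16.9] w 0.144
off [0.  0.3 3. ] yaw -0.0001
t 15.35 at [0.6157 0.0424 0.113 ] ang 93.0 tilt 0.09 F [-5.6 -0.3 17.2] w 0.147
off [0.1 0.3 3. ] yaw -0.0001
```

View pics/s10a.png

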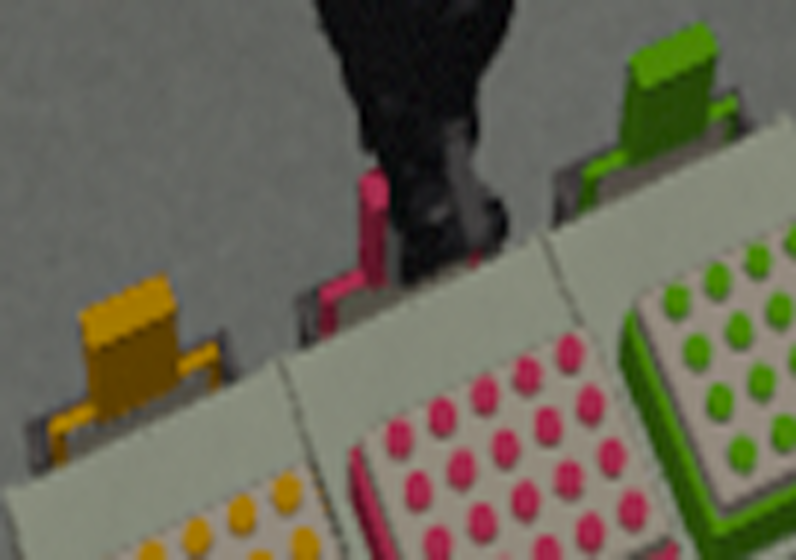

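View pics/s10f.png

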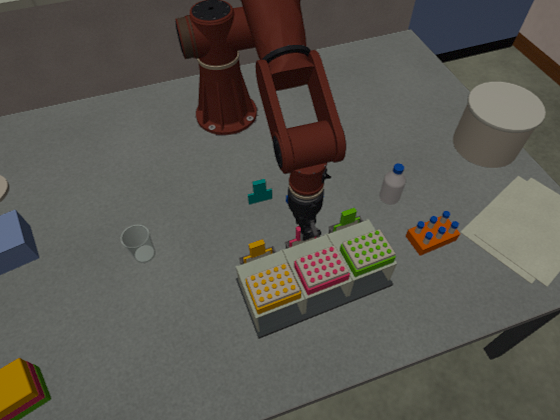

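View pics/w10.png

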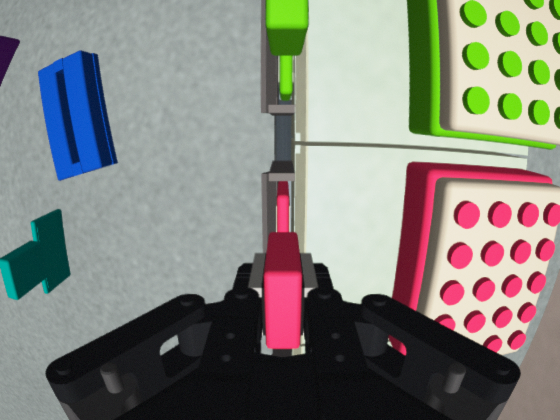

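The plate end sits at the same height as yellow's and green's. The bottle (393,185), beaker (138,243) and tube rack (433,233) are where they were. The hold is steady at 17 N, so I'm handing in.

```bash
python3 -c "
from bench import bot
print(bot.sign_off())"
```

```text
the job is handed in; nothing more can be done
None
```

I took the pink label holder out of its blue stand and slid it, tab up, into the pink bay's channel. It is pressed fully home, and I handed the job in at about 15.4 s with the arm still holding it down.

- **Seat travel:** contact came at TCP z ≈ 0.121 m and the stop at 0.113 m, which is the expected 8 mm. Two separate presses stopped at the same height, and the position did not move while the force rose from 9 to 20 N.
- **Final hold:** the arm presses down with about 17 N and grips with 110 N. About 6 N of sideways force remains, probably from the arm flexing under load and pushing the plate against one wall of the channel.
- **Visual check:** the pink plate's end stands as high above the deck edge as the yellow and green ones, to within about 1 mm.
- **Bystanders:** the bottle, beaker and tube rack look unmoved in the last scene picture.
- **Disagreements:** on the first press the force readings alone suggested only about 7 mm of travel. I let the seat rise, found it still pushing at 0.1207 m, and pressed again, which gave the 8 mm. The camera estimates had put the home height 3–8 mm lower than the stop I felt, so I went by the force.

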